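Tip the collecting tray over the grate and save the glucose meter

ROBOT

A 7-joint arm with a two-finger parallel gripper is mounted at the origin on the work surface. World frame = base frame: x ahead of the robot, y to its left, z up, the work surface at z = 0. Lengths are in m, angles in rad, forces in N, time in s.
With the tool pointing down it reaches from about 0.4 to 0.85 m from the base axis. Payload 10.4 kg.
Tool frame: the origin (TCP) lies at the very end of the fingers, on their centre line; the grasp point (between the pads) lies 19 mm behind it; x points along the fingers, y is the direction in which the jaws open and shut, and the axes are right-handed (so a half turn about x gives the same grasp; the last joint's range is limited). The gripper opens to 87 mm and grips with 3 to 60 N. Pads are 19 mm wide; open, the fingers measure 117 mm over their backs; the gripper's body (75 mm by 190 mm) begins 51 mm behind the grasp point.
Start: joints at [-1.198, 0.332, -0.065, 1.46, 0.022, 1.35, -0.088], TCP at [0.241, 0.577, 0.192] pointing down, gripper open.
Joint ranges: [-2.6, 2.6], [-0.5, 2.12], [-1.47, 1.34], [0.16, 2.42], [-1.27, 4.41], [0.06, 2.06], [-2.6, 2.6]. Speed limits (rad/s): [2.22, 2.22, 2.79, 2.79, 3.14, 3.14, 3.14].

INTERFACE

Orientations are given as a unit quaternion [x, y, z, w].
In Python, from station import env gives the robot as it stands.
- The arm moves only by the tool play_rows, never from a script. Its argument "increments" is a list of rows, each an object of numbers: "grip": the opening in per cent of the stroke, from 0 (shut) to 100 (fully open); "dx", "dy", "dz": the shift along the world's x, y, z in m; "twist": the turn about the world's z in degrees. A call has 1 to 12 rows; each row is the pose to reach, as a shift and turn from the pose commanded when the call began; what a row does not reach only later rows make up. A row lasts 1/8 s, in which the tool goes at most 62.5 mm and 10.7 degrees, less where a joint would pass 70% of its speed; a pose out of reach is approached as far as the arm can. A call with a gripper value outside its range is refused whole. The fingers move at their own pace and stop on an object; "squeeze" is the grip in N (left out, the last holds). Time passes only in rows, so rows that repeat a pose let the fingers close. It gives the time, the measured TCP pose, the force and the opening at its end, in the units of the state.
- env.state(): the state, without advancing time (a new reading comes with each control period).
- env.snapshot(name): name is "scene" or "top" or "wrist"; returns (picture, depth): 420x560x3 uint8, red, green, blue; 420x560 float32, m along the optical axis (not along the pixel's ray), 0 where there is no reading.
- env.calibration(name): a dict with "vfov" (degrees; the focal length in pixels is half the picture's height over the tangent of half this angle, whatever the lens; pixels are square), "cx", "cy" (the principal point, pixels), "cam_to_world" (4x4, takes a point from camera to world coordinates). Camera axes: x right, y down, z forward; pixel columns grow to the right and rows downward; lengths in m; the calibration is good to about 2 mm. A picture is of the moment at which its call begins: read the wrist's pose just before it. calibration takes no time and is no camera call; for the wrist camera it gives the pose at the moment of the call.
- env.finish_job(): hands the job in, once; it reports no verdict.
The state is a dict: "t": time; "joint_pos": joint angles; "qvel": joint speeds; "joint_efforts": joint torques, N m; "tool_pos": TCP position; "tool_rot": TCP orientation; "contact_force": force on the tool from outside, world axes, zero at the start; "wrist_torque": the same for the moment, N m; "width": opening from 0.0 (shut) to 1.0 (fully open).
Only numpy, scipy, OpenCV 4.12 (cv2) and the standard library are available. Lean on these libraries where they do the work, as an engineer would, in place of code of your own. Each camera call takes 0.05 s, during which the arm holds its last target. There are 200 camera calls.

TASK

A glucose meter has been thrown into the steel tray together with used vial caps. Lift the tray by its blue handle so that everything tips out onto the bars of the grate and the red caps fall through, let the tray back down, then pick the orange meter off the bars and lay it flat in the blue dish without dropping it. Leave the green dish and the bottle where they stand.

Things in the scene. Friction and masses are not known exactly. Their poses are not given: they have to be found in the camera images.
- sorter: Grey sorting box fixed to the desk. Origin on the desk straight below the tray's hinge; x along the hinge, +y from the hinge over the grate, -y towards tray and handle, z up. Hinge axis at y = 0, z = 105 mm. Box: x -75 to 75, y 0 to 215 mm, walls 5 mm, rim 82 mm high. From the hinge a slick steel chute slopes down to the bars at y = 40 mm, between side guards 117 mm high.
- grate (a point): Middle of the grate, 125 mm from the hinge line, at the top of its bars, 70 mm above the desk and 12 mm below the box's rim. Five very slippery 4 mm steel bars run along the sorter's y (40 to 210 mm) with clear gaps of 20 mm, also beside the walls; under them is the catch space, floor 6 mm above the desk.
- tray (a joint): Tray angle in rad: 0 level, grows as the handle is lifted, stop at 1.3. Its load slides from about 0.3 to 0.35 and all is off by 0.9. When released, the damped hinge (0.25 N m s/rad) lets it sink back to 0 in about 2 s. Steel pan 100 x 142 mm inside, floor at hinge height, walls 28 mm on three sides, open at the hinge end; 0.35 kg.
- tray_handle (a point): Middle of the blue handle, a round bar 12 mm thick, parallel to the hinge, clear over 84 mm between its two arms. Tray down: 190 mm from the hinge on the sorter's -y side, 127 mm above the desk (22 mm above the hinge axis), 39 mm clear of the tray's rear wall. It swings about the hinge with the tray and can turn between fingers that pinch it.
- meter: Orange glucose meter, a 78 x 50 x 26 mm block (x, y, z of its frame) with a black screen on the +z face, about 90 g. Origin at its centre. It starts flat in the tray, its long side roughly parallel to the hinge; too large to pass the bars.
- cap_a: Red vial cap, a disc 15 mm across and 8 mm high, 10 g. Origin at its centre. It starts in the tray near the hinge end and passes between the bars.
- cap_b: Second red vial cap, same as cap_a.
- blue_dish: Loose rectangular blue dish, 150 mm (x) by 130 mm (y), 22 mm high, walls and floor 4 mm thick, 300 g. Origin at the centre of its underside. To one side of the sorter.
- green_dish: Green dish of the same size as the blue one, on the other side of the sorter; not to be used. Origin at the centre of its underside.
- bottle: White hand-gel bottle with a blue cap, 56 mm across, 130 mm high, standing beyond the sorter; a bystander. Origin at the centre of its underside.

How it is judged:
By the outcome, as a careful person would: the job done as asked, in the order asked, and still so for the second after the job is handed in, with the robot touching nothing.
It also fails if it takes over 58 s, if anything falls off the work surface, if the arm or the gripper's body presses on something with over 40 N, if the wrist force passes 120 N, or if a joint passes its speed limit or range.

## Working session

There is one attempt and no reset: what is moved stays moved. The work goes in short steps, Python scripts to look and compute and a tool call to move; the robot and the scene stay as the last step left them, time stands still between calls to the robot, and variables do not carry over. Pictures are saved under pics/ and viewed, about 8 in all and at most 12, crops included, and the job is handed in when it is done.

Besides the shell and the picture viewer there is one more tool, called after "Call:" as a command line: name --argument value ..., lists and objects as JSON in quotes. play_rows: Moves the arm, as the interface text tells. Its arguments: {"type":"object","properties":{"increments":{"type":"array"},"squeeze":{"type":"number"}},"required":["increments"]}

```bash
ls; mkdir -p pics
cat > h.py <<'E'
import numpy as np, cv2
from station import env
def snap(n, fn=None):
    c=env.calibration(n); p,d=env.snapshot(n)
    if fn: cv2.imwrite('pics/'+fn, p[:,:,::-1])
    return p,d,c
def foc(c,h=420): return h/2/np.tan(np.radians(c['vfov'])/2)
def cloud(d,c):
    f=foc(c); v,u=np.mgrid[:d.shape[0],:d.shape[1]]
    P=np.stack([(u-c['cx'])/f*d,(v-c['cy'])/f*d,d],-1)
    T=np.array(c['cam_to_world']); W=P@T[:3,:3].T+T[:3,3]; W[d==0]=np.nan
    return W
def ray(c,u,v,z):
    f=foc(c);T=np.array(c['cam_to_world'])
    r=T[:3,:3]@np.array([(u-c['cx'])/f,(v-c['cy'])/f,1]); o=T[:3,3]
    return o+r*(z-o[2])/r[2]
def masks(p):
    h=cv2.cvtColor(p,cv2.COLOR_RGB2HSV); H,S,V=h[...,0],h[...,1],h[...,2]
    g=(S>110)&(V>60)
    return dict(blue=g&(H>95)&(H<130),green=g&(H>40)&(H<85),orange=g&(H>=7)&(H<24),red=g&((H<5)|(H>172)))
def blobs(m,amin=30):
    n,l,s,c=cv2.connectedComponentsWithStats(m.astype(np.uint8))
    return [(l==i,s[i],c[i]) for i in range(1,n) if s[i][4]>=amin]
E
python3 - <<'E'
from h import *
print(env.state())
for n in ('top','scene'):
    p,d,c=snap(n,n+'0.png'); W=cloud(d,c); print(n,c['vfov'],c['cx'],c['cy'],np.round(c['cam_to_world'],3).tolist())
    for k,m in masks(p).items():
        for b,s,ce in blobs(m):
            q=W[b]; print(k,s.tolist(),ce.round(),np.nanmedian(q,0).round(3),np.nanmin(q,0).round(3),np.nanmax(q,0).round(3))
E
```

```text
pics
{'t': 0.0, 'joint_pos': array([-1.19754011,  0.33285171, -0.06468913,  1.46095002,  0.02161217,
        1.34993946, -0.08851266]), 'qvel': array([ 0.00023393, -0.00011235,  0.00019272, -0.00113255,  0.00038246,
       -0.00179079, -0.0020976 ]), 'joint_efforts': array([-7.32843137e-05, -6.23242664e+01,  2.47024465e-02, -3.89897704e+01,
       -6.12985203e-02,  3.95453756e-02,  1.30033113e-04]), 'tool_pos': array([0.24084484, 0.57624383, 0.1909624 ]), 'tool_rot': array([ 0.13853529,  0.69337238, -0.13955257,  0.69322997]), 'contact_force': array([ 0.05845011,  0.04522827, -0.22774729]), 'wrist_torque': array([-0.01151899,  0.03392003,  0.00435567]), 'width': 1.0011002829646285}
top 44.90402824117067 277.4596481518262 217.14698361712578 [[0.003, -0.98, 0.2, 0.362], [-1.0, -0.002, 0.004, -0.001], [-0.004, -0.2, -0.98, 1.205], [0.0, 0.0, 0.0, 1.0]]
blue [0, 97, 88, 138, 998] [ 55. 181.] [0.638 0.541 0.003] [ 0.563  0.466 -0.005] [0.92  0.673 0.012]
blue [251, 154, 12, 10, 93] [256. 158.] [0.714 0.051 0.129] [0.703 0.038 0.122] [0.724 0.063 0.134]
blue [98, 210, 66, 74, 3029] [132. 2
[... 2790 characters left out ...]
197 -1.666 -0.472] [ 0.177 -0.751  0.157]
orange [328, 130, 59, 8, 247] [362. 134.] [-1.004  0.375 -0.281] [-1.411  0.143 -0.439] [-0.951  0.581 -0.264]
orange [487, 137, 73, 86, 1954] [534. 176.] [0.287 0.801 0.081] [-0.146  0.793 -0.052] [0.307 0.909 0.143]
orange [0, 165, 30, 42, 615] [ 15. 183.] [ 0.092 -1.206 -0.147] [ 0.043 -1.279 -0.254] [ 0.165 -1.194 -0.08 ]
orange [0, 181, 14, 30, 69] [  6. 195.] [ 0.174 -1.197 -0.163] [ 0.158 -1.204 -0.239] [ 0.185 -1.189 -0.095]
orange [235, 182, 20, 15, 193] [244. 189.] [ 0.513 -0.107  0.131] [ 0.462 -0.139  0.107] [ 0.552 -0.073  0.134]
orange [0, 338, 21, 20, 226] [  7. 345.] [ 0.504 -1.167 -0.711] [ 0.444 -1.176 -0.748] [ 0.547 -1.157 -0.648]
```

```bash
python3 -c "
import cv2,numpy as np
a=cv2.imread('pics/top0.png');b=cv2.imread('pics/scene0.png')
" ; ls pics
```

```text
scene0.png
top0.png
```

View pics/top0.png

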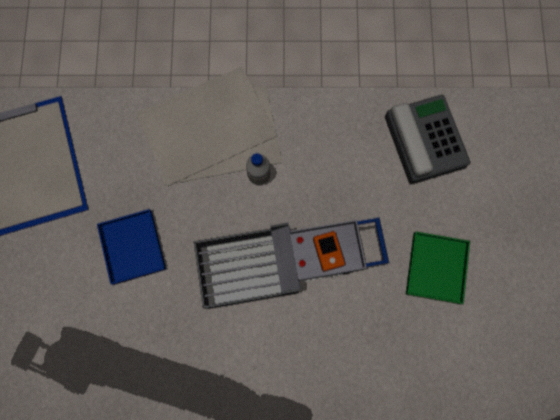

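View pics/scene0.png

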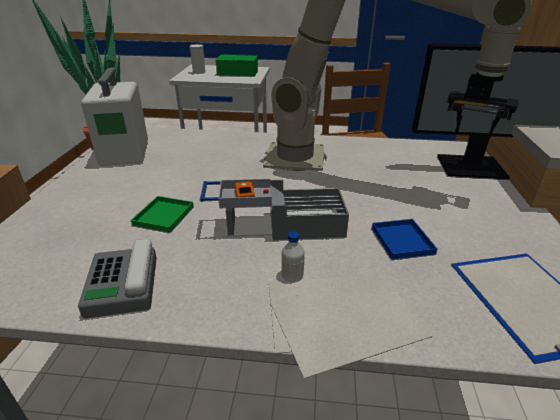

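The top view shows the sorter's grate near (243,270), the handle at (377,243), the meter at (329,253) and caps at (300,240) and (302,263). The blue dish is at (132,247). Next I work out the sorter frame and the dish pose.

Run:
```python
from h import *
from scipy.spatial.transform import Rotation as R
p,d,c=snap('top'); W=cloud(d,c); M=masks(p)
def rect(P): 
    (a,b,t)=cv2.minAreaRect((P[:,:2]*1000).astype(np.float32)); return np.round(a,1),np.round(b,1),round(t,1)
for k,lo,hi,yl,yh in (('blue',.12,.14,-.3,-.1),('blue',-.01,.03,.2,.45),('green',-.01,.03,-.5,-.2),('orange',.12,.14,-.2,0)):
    q=W[M[k]&(W[...,2]>lo)&(W[...,2]<hi)&(W[...,1]>yl)&(W[...,1]<yh)]; print(k,len(q),rect(q))
q=W[(W[...,2]>.074)&(W[...,2]<.092)&(W[...,1]>-.05)&(W[...,1]<.3)&(W[...,0]>.35)&(W[...,0]<.65)]; print('rim',len(q),rect(q))
q=W[(W[...,2]>.11)&(W[...,2]<.122)&(W[...,1]>-.06)&(W[...,1]<.1)&(W[...,0]>.35)&(W[...,0]<.65)]; print('guard',len(q),rect(q))
q=W[M['blue']&(W[...,2]>.12)&(W[...,1]>-.3)&(W[...,1]<-.1)]
print(q[:, :2][np.argsort(q[:,1])][:60:3].round(3).tolist())
r=R.from_quat(env.state()['tool_rot']).as_matrix(); print(r.round(3))
```

```text
blue 251 (array([ 528., -200.]), array([98.5, 47.4]), 9.1)
blue 3073 (array([533.5, 351.4]), array([150.8, 129.4]), 16.8)
green 3210 (array([ 485.9, -372.1]), array([130.1, 150.5]), 79.9)
orange 587 (array([ 509. , -105.8]), array([77.5, 50.2]), 16.0)
rim 1228 (array([480. ,  76.9]), array([150.9, 210.2]), 9.9)
guard 184 (array([498.4, -29.3]), array([150. ,  73.3]), 10.3)
[[0.489, -0.229], [0.49, -0.228], [0.489, -0.227], [0.495, -0.227], [0.493, -0.226], [0.484, -0.225], [0.51, -0.225], [0.489, -0.225], [0.497, -0.224], [0.521, -0.224], [0.486, -0.224], [0.502, -0.223], [0.512, -0.223], [0.489, -0.223], [0.509, -0.222], [0.486, -0.222], [0.527, -0.222], [0.531, -0.222], [0.512, -0.221], [0.516, -0.221]]
[[-0.     0.385  0.923]
 [-0.001  0.923 -0.385]
 [-1.    -0.001  0.   ]]
```

Call:
play_rows --increments '[{"dx": 0.02,"dy": -0.04,"dz": 0.03,"twist": 3,"grip": 40},{"dx": 0.04,"dy": -0.09,"dz": 0.04,"twist": 6,"grip": 40},{"dx": 0.06,"dy": -0.14,"dz": 0.04,"twist": 9,"grip": 40},{"dx": 0.08,"dy": -0.19,"dz": 0.04,"twist": 12,"grip": 40},{"dx": 0.1,"dy": -0.24,"dz": 0.04,"twist": 15,"grip": 40},{"dx": 0.12,"dy": -0.29,"dz": 0.04,"twist": 18,"grip": 40},{"dx": 0.14,"dy": -0.34,"dz": 0.04,"twist": 21,"grip": 40},{"dx": 0.16,"dy": -0.39,"dz": 0.04,"twist": 24,"grip": 40},{"dx": 0.18,"dy": -0.44,"dz": 0.04,"twist": 27,"grip": 40},{"dx": 0.2,"dy": -0.49,"dz": 0.04,"twist": 30,"grip": 40},{"dx": 0.22,"dy": -0.54,"dz": 0.04,"twist": 32.5,"grip": 40},{"dx": 0.24,"dy": -0.59,"dz": 0.04,"twist": 32.5,"grip": 40}]'

```text
t: 1.65
tool_pos: [0.4812, -0.015, 0.2318]
tool_rot: [-0.061, 0.704, 0.061, 0.705]
contact_force: [0.9, 0.3, 0.2]
width: 0.4
```

Call:
play_rows --increments '[{"dx": 0.012,"dy": -0.05},{"dx": 0.025,"dy": -0.1},{"dx": 0.038,"dy": -0.15},{"dx": 0.05,"dy": -0.202},{"dx": 0.05,"dy": -0.202},{"dx": 0.05,"dy": -0.202,"dz": -0.03},{"dx": 0.05,"dy": -0.202,"dz": -0.055},{"dx": 0.05,"dy": -0.202,"dz": -0.055}]'

```text
$.increments[0]: bad value
```

Run:
```python
from h import *
print(env.state()['tool_pos'])
snap('wrist','w1.png')
```

```text
[ 0.48122505 -0.01495756  0.23181696]
```

View pics/w1.png

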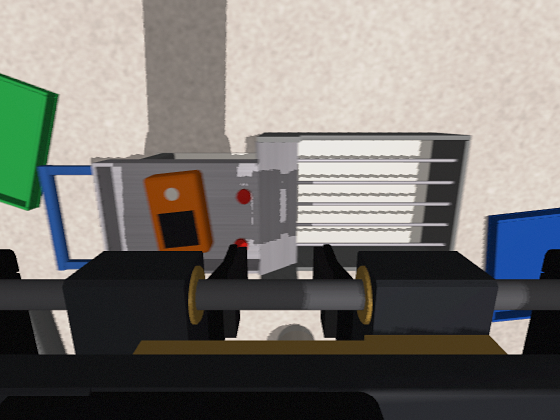

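The wrist view from above the hinge shows the handle at (45,215), the meter at (180,210) and the caps at (243,197) and (241,243). The move was refused because its rows lacked fields, so I'm resending it with every field filled.

Call:
play_rows --increments '[{"dx": 0.012,"dy": -0.05,"dz": 0,"twist": 0,"grip": 40},{"dx": 0.025,"dy": -0.1,"dz": 0,"twist": 0,"grip": 40},{"dx": 0.038,"dy": -0.15,"dz": 0,"twist": 0,"grip": 40},{"dx": 0.05,"dy": -0.202,"dz": 0,"twist": 0,"grip": 40},{"dx": 0.05,"dy": -0.202,"dz": 0,"twist": 0,"grip": 40},{"dx": 0.05,"dy": -0.202,"dz": -0.04,"twist": 0,"grip": 40},{"dx": 0.05,"dy": -0.202,"dz": -0.07,"twist": 0,"grip": 40},{"dx": 0.05,"dy": -0.202,"dz": -0.07,"twist": 0,"grip": 40}]'

```text
t: 2.7
tool_pos: [0.5297, -0.2137, 0.1599]
tool_rot: [-0.06, 0.706, 0.061, 0.703]
contact_force: [-0.2, -0.2, 0.3]
width: 0.399
```

Run:
```python
from h import *
print(env.state()['tool_pos'])
p,d,c=snap('wrist','w2.png'); W=cloud(d,c)
q=W[masks(p)['blue']&(W[...,2]>.11)&(W[...,2]<.14)]; print(len(q)); 
if len(q): print(cv2.minAreaRect((q[:,:2]*1000).astype(np.float32)), np.nanmedian(q[:,2]))
```

```text
[ 0.52969887 -0.2137202   0.15994358]
2523
((522.7181396484375, -200.14134216308594), (88.10884094238281, 49.88640594482422), 9.134136199951172) 0.13199167916078727
```

View pics/w2.png

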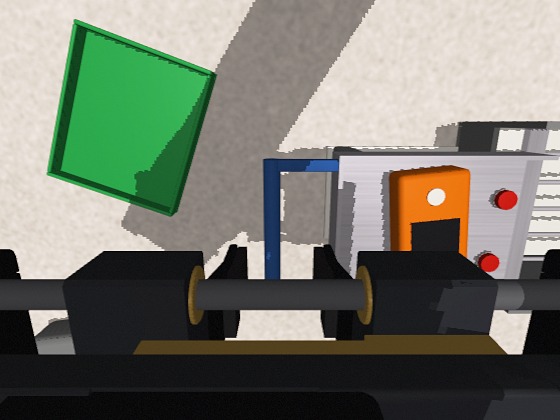

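The bar at (270,215) sits between the open fingers, so I descend and pinch it.

Call:
play_rows --increments '[{"dx": 0.0,"dy": -0.003,"dz": -0.027,"twist": 0,"grip": 40},{"dx": 0.0,"dy": -0.003,"dz": -0.053,"twist": 0,"grip": 40},{"dx": 0.0,"dy": -0.003,"dz": -0.053,"twist": 0,"grip": 40},{"dx": 0.0,"dy": -0.003,"dz": -0.053,"twist": 0,"grip": 5},{"dx": 0.0,"dy": -0.003,"dz": -0.053,"twist": 0,"grip": 5},{"dx": 0.0,"dy": -0.003,"dz": -0.053,"twist": 0,"grip": 5},{"dx": 0.0,"dy": -0.003,"dz": -0.053,"twist": 0,"grip": 5}]' --squeeze 25

```text
t: 3.62
tool_pos: [0.5311, -0.2183, 0.1091]
tool_rot: [-0.061, 0.704, 0.061, 0.705]
contact_force: [0.2, 0.0, 0.6]
width: 0.081
```

Run:
```python
from h import *
s=env.state(); print(s['width'],s['contact_force'],s['wrist_torque'])
p,d,c=snap('wrist','w3.png'); print(env.state()['width'])
```

```text
0.08130142604994534 [0.20093269 0.03814462 0.59520054] [ 0.06077923  0.01606851 -0.03525423]
0.06797570849899805
```

View pics/w3.png

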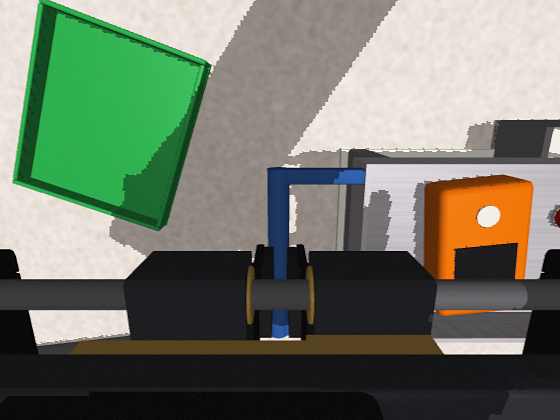

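The bar at (280,250) lies between the closed fingers. I test with a small lift along the arc.

Call:
play_rows --increments '[{"dx": 0,"dy": 0,"dz": 0,"twist": 0,"grip": 5},{"dx": 0,"dy": 0,"dz": 0,"twist": 0,"grip": 5},{"dx": 0,"dy": 0.001,"dz": 0.009,"twist": 0,"grip": 5},{"dx": -0.0005,"dy": 0.003,"dz": 0.019,"twist": 0,"grip": 5},{"dx": -0.0005,"dy": 0.003,"dz": 0.019,"twist": 0,"grip": 5}]'

```text
t: 4.3
tool_pos: [0.5312, -0.2153, 0.129]
tool_rot: [-0.061, 0.704, 0.061, 0.705]
contact_force: [0.2, 0.3, 1.3]
width: 0.052
```

Run:
```python
from h import *
s=env.state(); print(s['width'],s['contact_force'],s['wrist_torque'])
p,d,c=snap('top'); W=cloud(d,c); q=W[masks(p)['orange']&(W[...,2]>.1)&(W[...,2]<.2)]; print(np.percentile(q[:,2],[5,50,95]))
p,d,c=snap('wrist','w4.png');W=cloud(d,c); q=W[masks(p)['blue']&(W[...,2]>.1)]; print(np.percentile(q[:,2],[5,50,95]))
```

```text
0.052461891645479784 [0.22209643 0.25813102 1.31705582] [ 0.03590463  0.05033385 -0.01247796]
[0.12600953 0.12995908 0.13315119]
[0.129859   0.13179268 0.13373523]
```

Run:
```python
from h import *
p,d,c=snap('scene','s2.png')
a=cv2.imread('pics/w4.png'); b=cv2.resize(cv2.imread('pics/s2.png')[100:240,150:300],None,fx=2.67,fy=2.67)
cv2.imwrite('pics/v6.png',np.hstack([a[100:380,120:440],cv2.resize(b,(300,280))]))
```

```text
(no output)
```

View pics/v6.png

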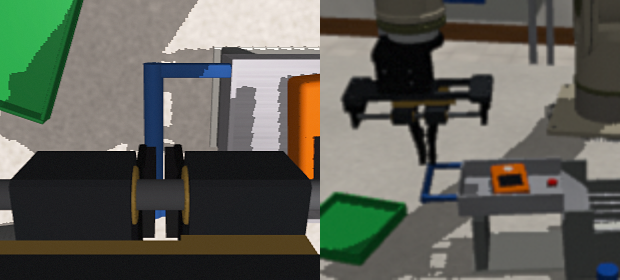

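Run:
```python
from h import *
s=env.state(); t=s['tool_pos'];print(t)
for n in('scene','wrist','top'):
    c=env.calibration(n); f=foc(c); T=np.array(c['cam_to_world'])
    for nm,P in (('tcp',t),('grasp',t+[0,0,.019]),('bar',[.531,-.217,.127]),('barfar',[.485,-.225,.127]),('barnear',[.573,-.21,.127])):
        q=T[:3,:3].T@(np.array(P)-T[:3,3]); print(n,nm,(q[0]/q[2]*f+c['cx']).round(1),(q[1]/q[2]*f+c['cy']).round(1),q[2].round(3))
p,d,c=snap('scene','s3.png'); W=cloud(d,c)
# gripper points
for z in (.12,.13,.14,.15,.16,.18,.2,.22):
    m=(abs(W[...,2]-z)<.004)&(W[...,0]>.4)&(W[...,0]<.65)&(W[...,1]<-.15)&(W[...,1]>-.3)
    print(z,m.sum(),np.nanmin(W[m],0).round(3) if m.any() else '',np.nanmax(W[m],0).round(3) if m.any() else '')
cv2.imwrite('pics/v7.png',cv2.resize(p[120:225,170:310,::-1],None,fx=5,fy=5,interpolation=cv2.INTER_CUBIC))
```

```text
[ 0.53042228 -0.21518915  0.12772432]
scene tcp 205.0 190.2 1.109
scene grasp 204.3 184.3 1.099
scene bar 204.3 190.5 1.109
scene barfar 206.0 182.6 1.149
scene barnear 202.7 198.2 1.074
wrist tcp 278.6 242.5 0.206
wrist grasp 278.5 254.4 0.187
wrist bar 275.6 242.5 0.207
wrist barfar 275.3 167.8 0.194
wrist barnear 275.4 303.1 0.218
top tcp 379.6 240.7 1.089
top grasp 381.3 239.3 1.07
top bar 380.3 240.5 1.089
top barfar 384.9 261.9 1.08
top barnear 376.4 221.2 1.098
0.12 51 [ 0.468 -0.216  0.116] [ 0.581 -0.15   0.124]
0.13 219 [ 0.467 -0.233  0.126] [ 0.586 -0.15   0.134]
0.14 0  
0.15 0  
0.16 17 [ 0.523 -0.225  0.157] [ 0.544 -0.203  0.164]
0.18 24 [ 0.521 -0.226  0.176] [ 0.543 -0.204  0.184]
0.2 32 [ 0.52  -0.228  0.196] [ 0.545 -0.2    0.204]
0.22 16 [ 0.524 -0.232  0.216] [ 0.547 -0.195  0.22 ]
```

View pics/v7.png

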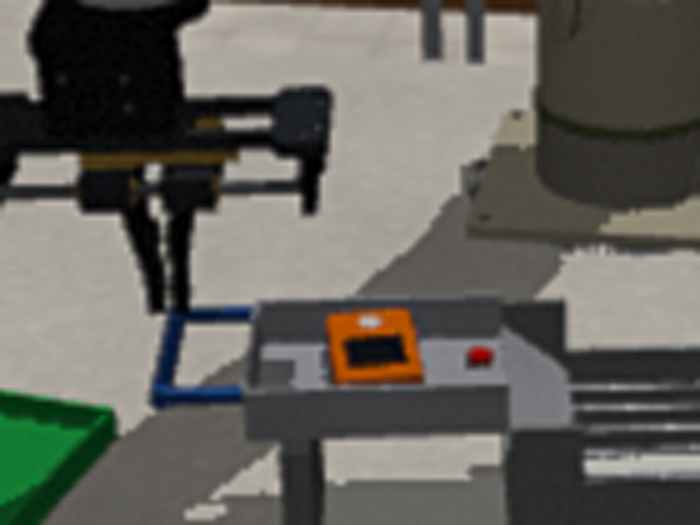

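The cameras put the fingertips at about z = 0.155, while the state reports the TCP at 0.128. The real tips are therefore about 27 mm higher than reported, and the fingers closed above the bar. I'll correct all heights for this offset and grasp again.

Call:
play_rows --increments '[{"dx": 0,"dy": -0.002,"dz": 0.008,"twist": 0,"grip": 40},{"dx": 0,"dy": -0.002,"dz": 0.008,"twist": 0,"grip": 40},{"dx": 0,"dy": -0.002,"dz": 0.008,"twist": 0,"grip": 40},{"dx": 0,"dy": -0.002,"dz": 0.008,"twist": 0,"grip": 40},{"dx": 0,"dy": -0.002,"dz": -0.02,"twist": 0,"grip": 40},{"dx": 0,"dy": -0.002,"dz": -0.046,"twist": 0,"grip": 40},{"dx": 0,"dy": -0.002,"dz": -0.046,"twist": 0,"grip": 40},{"dx": 0,"dy": -0.002,"dz": -0.046,"twist": 0,"grip": 5},{"dx": 0,"dy": -0.002,"dz": -0.046,"twist": 0,"grip": 5},{"dx": 0,"dy": -0.002,"dz": -0.046,"twist": 0,"grip": 5},{"dx": 0,"dy": -0.002,"dz": -0.046,"twist": 0,"grip": 5},{"dx": 0,"dy": -0.002,"dz": -0.046,"twist": 0,"grip": 5}]' --squeeze 25

```text
t: 6.0
tool_pos: [0.5313, -0.2193, 0.0828]
tool_rot: [-0.061, 0.704, 0.059, 0.705]
contact_force: [2.9, -6.4, -1.2]
width: 0.123
```

Call:
play_rows --increments '[{"dx": 0,"dy": 0.001,"dz": 0.009,"twist": 0,"grip": 5},{"dx": -0.0005,"dy": 0.003,"dz": 0.019,"twist": 0,"grip": 5},{"dx": -0.001,"dy": 0.0055,"dz": 0.028,"twist": 0,"grip": 5},{"dx": -0.0015,"dy": 0.008,"dz": 0.037,"twist": 0,"grip": 5},{"dx": -0.0015,"dy": 0.008,"dz": 0.037,"twist": 0,"grip": 5}]'

```text
t: 6.62
tool_pos: [0.53, -0.2115, 0.1204]
tool_rot: [-0.061, 0.703, 0.059, 0.706]
contact_force: [2.6, -6.6, -0.6]
width: 0.127
```

Run:
```python
from h import *
s=env.state(); print(s['width'],s['contact_force'],s['wrist_torque'],s['tool_pos'])
p,d,c=snap('top'); W=cloud(d,c); M=masks(p)
for k in('orange','red'):
  for b,st,ce in blobs(M[k],15):
    print(k,np.nanmedian(W[b],0).round(3),np.percentile(W[b][:,2],[5,95]))
```

```text
0.12651163618719952 [ 2.62286873 -6.61427732 -0.6013315 ] [-1.6225674  -0.70048573  0.03357908] [ 0.53001846 -0.21147058  0.12042277]
orange [ 0.498 -0.103  0.144] [nan nan]
red [ 0.535 -0.043  0.116] [0.11270716 0.11998815]
red [ 0.484 -0.047  0.115] [0.11120919 0.11676754]
```

The tray follows the handle, so I keep lifting along the arc.

Call:
play_rows --increments '[{"dx": -0.0005,"dy": 0.003,"dz": 0.009,"twist": 0,"grip": 5},{"dx": -0.001,"dy": 0.0065,"dz": 0.018,"twist": 0,"grip": 5},{"dx": -0.002,"dy": 0.0105,"dz": 0.0265,"twist": 0,"grip": 5},{"dx": -0.0025,"dy": 0.015,"dz": 0.035,"twist": 0,"grip": 5},{"dx": -0.0035,"dy": 0.02,"dz": 0.043,"twist": 0,"grip": 5},{"dx": -0.0045,"dy": 0.025,"dz": 0.051,"twist": 0,"grip": 5},{"dx": -0.0055,"dy": 0.031,"dz": 0.059,"twist": 0,"grip": 5},{"dx": -0.0065,"dy": 0.037,"dz": 0.066,"twist": 0,"grip": 5},{"dx": -0.0075,"dy": 0.043,"dz": 0.073,"twist": 0,"grip": 5},{"dx": -0.0085,"dy": 0.05,"dz": 0.08,"twist": 0,"grip": 5},{"dx": -0.01,"dy": 0.057,"dz": 0.086,"twist": 0,"grip": 5},{"dx": -0.011,"dy": 0.064,"dz": 0.092,"twist": 0,"grip": 5}]'

```text
t: 8.18
tool_pos: [0.5195, -0.1497, 0.2138]
tool_rot: [-0.061, 0.703, 0.057, 0.707]
contact_force: [1.4, -12.0, 11.3]
width: 0.13
```

Call:
play_rows --increments '[{"dx": -0.0015,"dy": 0.0075,"dz": 0.0055,"twist": 0,"grip": 5},{"dx": -0.0025,"dy": 0.0155,"dz": 0.011,"twist": 0,"grip": 5},{"dx": -0.004,"dy": 0.0235,"dz": 0.016,"twist": 0,"grip": 5},{"dx": -0.0055,"dy": 0.032,"dz": 0.02,"twist": 0,"grip": 5},{"dx": -0.0055,"dy": 0.032,"dz": 0.02,"twist": 0,"grip": 5},{"dx": -0.0055,"dy": 0.032,"dz": 0.02,"twist": 0,"grip": 5},{"dx": -0.0055,"dy": 0.032,"dz": 0.02,"twist": 0,"grip": 5}]'

```text
t: 9.05
tool_pos: [0.5138, -0.1169, 0.2337]
tool_rot: [-0.061, 0.703, 0.058, 0.706]
contact_force: [-0.8, -10.8, 14.7]
width: 0.129
```

Run:
```python
from h import *
s=env.state(); print(s['width'],s['contact_force'],s['tool_pos'])
o=np.array([.4985,-.029]);X=np.array([.985,.172]);Y=np.array([-.172,.985])
for n in('top','scene'):
  p,d,c=snap(n,n+'5.png'); W=cloud(d,c); M=masks(p)
  for k in('orange','red'):
   for b,st,ce in blobs(M[k],8):
    q=W[b]; q=q[(q[:,0]>.35)&(q[:,0]<.75)&(abs(q[:,1])<.4)]
    if len(q): m=np.nanmedian(q,0); print(n,k,len(q),ce.round(),m.round(3),'sorter',((m[:2]-o)@X).round(3),((m[:2]-o)@Y).round(3), np.nanmin(q[:,2]),np.nanmax(q[:,2]),cv2.minAreaRect((q[:,:2]*1000).astype(np.float32)))
a=cv2.imread('pics/top5.png')[170:340,160:400];b=cv2.imread('pics/scene5.png')[100:270,170:410]
cv2.imwrite('pics/v8.png',np.hstack([cv2.resize(x,(400,283)) for x in(a,b)]))
```

```text
0.12921760819271244 [ -0.84990062 -10.77874944  14.6982292 ] [ 0.51377506 -0.1168625   0.23372433]
top orange 570 [247. 269.] [0.466 0.069 0.095] sorter -0.015 0.103 -1.667924037063173e-05 0.10140195693574094 ((482.6854553222656, 71.19880676269531), (91.2848129272461, 49.82874298095703), 4.717648506164551)
top red 11 [229. 256.] [0.51  0.117 0.02 ] sorter 0.037 0.142 0.015197937607417389 0.025098573561381787 ((509.60882568359375, 117.5964126586914), (4.134081840515137, 10.3001708984375), 12.186296463012695)
scene orange 80 [234. 111.] [ 0.538 -0.118  0.363] sorter 0.023 -0.095 0.35992146030175914 0.3668162224184501 ((537.1007690429688, -110.79642486572266), (9.911235809326172, 78.71456146240234), 10.106551170349121)
scene orange 283 [306. 200.] [0.505 0.071 0.095] sorter 0.023 0.097 0.06599767759628472 0.09935057838781636 ((462.7857666015625, 69.38861083984375), (115.0302963256836, 52.19062805175781), 1.7947255373001099)
```

View pics/v8.png

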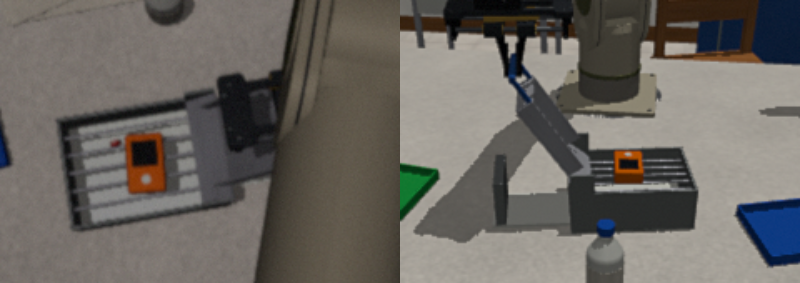

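The meter lies flat on the bars near mid-grate, at (145,165) in the left half, and one cap is visible below the bars at (115,143). I lower the tray along the same arc.

Call:
play_rows --increments '[{"dx": 0.0015,"dy": -0.008,"dz": -0.0045,"twist": 0,"grip": 5},{"dx": 0.003,"dy": -0.0165,"dz": -0.0095,"twist": 0,"grip": 5},{"dx": 0.0055,"dy": -0.032,"dz": -0.02,"twist": 0,"grip": 5},{"dx": 0.008,"dy": -0.046,"dz": -0.0325,"twist": 0,"grip": 5},{"dx": 0.0105,"dy": -0.059,"dz": -0.0465,"twist": 0,"grip": 5},{"dx": 0.0125,"dy": -0.071,"dz": -0.0615,"twist": 0,"grip": 5},{"dx": 0.014,"dy": -0.081,"dz": -0.0775,"twist": 0,"grip": 5},{"dx": 0.0155,"dy": -0.0895,"dz": -0.0945,"twist": 0,"grip": 5},{"dx": 0.017,"dy": -0.096,"dz": -0.1125,"twist": 0,"grip": 5},{"dx": 0.0175,"dy": -0.101,"dz": -0.131,"twist": 0,"grip": 5},{"dx": 0.018,"dy": -0.104,"dz": -0.149,"twist": 0,"grip": 5},{"dx": 0.018,"dy": -0.104,"dz": -0.15,"twist": 0,"grip": 5}]'

```text
t: 10.65
tool_pos: [0.5313, -0.2193, 0.0804]
tool_rot: [-0.061, 0.704, 0.059, 0.705]
contact_force: [4.7, -7.3, -0.8]
width: 0.129
```

Call:
play_rows --increments '[{"dx": 0,"dy": 0,"dz": 0,"twist": 0,"grip": 40},{"dx": 0,"dy": 0,"dz": 0,"twist": 0,"grip": 40},{"dx": 0,"dy": 0,"dz": 0,"twist": 0,"grip": 40},{"dx": 0,"dy": 0,"dz": 0,"twist": 0,"grip": 40},{"dx": 0,"dy": 0,"dz": 0.03,"twist": 0,"grip": 40},{"dx": 0,"dy": 0,"dz": 0.07,"twist": 0,"grip": 40},{"dx": 0,"dy": 0,"dz": 0.13,"twist": 0,"grip": 60},{"dx": 0,"dy": 0,"dz": 0.16,"twist": 0,"grip": 85},{"dx": -0.01,"dy": 0.04,"dz": 0.16,"twist": 0,"grip": 85},{"dx": -0.02,"dy": 0.09,"dz": 0.16,"twist": 0,"grip": 85},{"dx": -0.03,"dy": 0.14,"dz": 0.16,"twist": 0,"grip": 85},{"dx": -0.03,"dy": 0.14,"dz": 0.16,"twist": 0,"grip": 85}]'

```text
t: 12.15
tool_pos: [0.5002, -0.0728, 0.2408]
tool_rot: [-0.062, 0.704, 0.064, 0.704]
contact_force: [-0.7, -1.2, -0.3]
width: 0.844
```

Run:
```python
from h import *
s=env.state(); print(s['width'],s['tool_pos'],s['t'])
o=np.array([.4985,-.029]);X=np.array([.985,.172]);Y=np.array([-.172,.985])
for n in('top','scene','wrist'):
  p,d,c=snap(n,n+'6.png'); W=cloud(d,c); M=masks(p)
  for k in('orange','red','blue'):
   for b,st,ce in blobs(M[k],6):
    q=W[b]; q=q[(q[:,0]>.35)&(q[:,0]<.65)&(abs(q[:,1])<.28)]
    if k=='orange': q=q[q[:,2]>.09]
    if len(q)>5: m=np.nanmedian(q,0); print(n,k,len(q),ce.round(),m.round(3),'sorter',((m[:2]-o)@X).round(3),((m[:2]-o)@Y).round(3), np.nanmin(q[:,2]).round(3),np.nanmax(q[:,2]).round(3),cv2.minAreaRect((q[:,:2]*1000).astype(np.float32)))
```

```text
0.8436886171812256 [ 0.50015942 -0.07283314  0.24081617] 12.15
top orange 546 [247. 269.] [0.466 0.069 0.095] sorter -0.015 0.102 0.09 0.101 ((475.6304931640625, 70.69802856445312), (77.48971557617188, 49.345306396484375), 4.892020225524902)
top red 11 [229. 256.] [0.51  0.118 0.019] sorter 0.037 0.142 0.017 0.022 ((510.1286926269531, 117.51679229736328), (3.657724142074585, 10.23983383178711), 21.292808532714844)
top blue 32 [132. 247.] [0.492 0.276 0.021] sorter 0.046 0.302 0.004 0.027 ((496.69207763671875, 274.6613464355469), (10.293770790100098, 40.09807205200195), 89.72577667236328)
scene orange 60 [240. 107.] [ 0.531 -0.106  0.371] sorter 0.018 -0.081 0.366 0.374 ((527.7118530273438, -97.51388549804688), (14.395054817199707, 82.69711303710938), 18.47472381591797)
scene orange 187 [306. 200.] [0.487 0.07  0.096] sorter 0.006 0.1 0.09 0.099 ((480.1210632324219, 70.32415771484375), (76.18965148925781, 49.6831169128418), 4.391541957855225)
scene blue 19 [205. 184.] [ 0.503 -0.224  0.133] sorter -0.029 -0.192 0.13 0.136 ((505.91729736328125, -221.3968505859375), (45.413978576660156,
[... 1515 characters left out ...]
 185.] [0.483 0.061 0.02 ] sorter 0.0 0.091 0.016 0.074 ((479.3892822265625, 54.71844482421875), (22.769702911376953, 11.228620529174805), 68.43560028076172)
wrist blue 1598 [136. 202.] [ 0.523 -0.214  0.132] sorter -0.007 -0.186 0.128 0.135 ((528.7509155273438, -197.9147186279297), (99.81991577148438, 48.86473846435547), 9.83527660369873)
wrist blue 56 [539. 220.] [0.497 0.274 0.006] sorter 0.051 0.299 0.003 0.009 ((499.3411865234375, 273.6417541503906), (41.960018157958984, 11.598381996154785), 0.8024488091468811)
wrist blue 116 [551. 231.] [0.488 0.275 0.023] sorter 0.042 0.301 0.011 0.344 ((466.8085632324219, 141.19033813476562), (293.1414489746094, 38.685855865478516), 77.3753890991211)
```

View pics/wrist6.png

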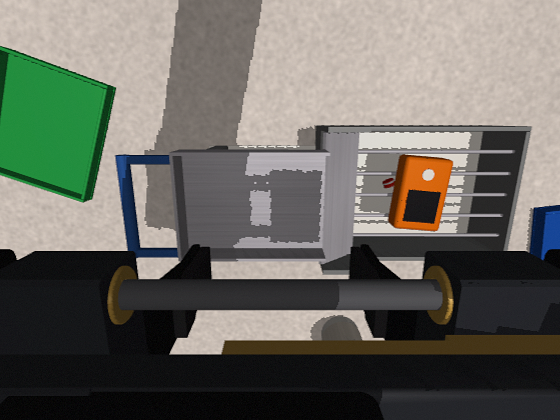

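The tray is down and empty. One cap is at (388,182) under the bars, and the top view has the other below the bars too. The meter is flat at (420,192), centre about (0.477, 0.071), turned 5°. I check the fingertip offset once more for the low grasp.

Run:
```python
from h import *
from scipy.spatial.transform import Rotation as R
s=env.state();t=s['tool_pos'];r=R.from_quat(s['tool_rot']).as_matrix(); print(t,np.degrees(np.arctan2(r[1,1],r[0,1])),r[:,0].round(3))
for n in('scene','wrist'):
  p,d,c=snap(n); W=cloud(d,c)
  L=(W-t)@r   # tool frame
  m=(abs(L[...,2])<.03)&(abs(L[...,1])<.065)&(L[...,0]>-.09)&(L[...,0]<.03)
  q=L[m]; print(n,len(q))
  for sg in(-1,1):
    k=q[q[:,1]*sg>0]; 
    if len(k): print(sg,'x pct max',np.sort(k[:,0])[-12:].round(4),'y',np.percentile(k[k[:,0]>-.05][:,1],[2,98]).round(4) ,'z',np.percentile(k[:,2],[2,98]).round(4))
```

```text
[ 0.50046238 -0.07816185  0.24091243] 99.77405547519251 [ 0. -0. -1.]
scene 191
-1 x pct max [-0.0396 -0.0394 -0.0378 -0.0368 -0.0364 -0.0357 -0.0356 -0.035  -0.0344
 -0.0331 -0.0317 -0.0312] y [-0.0467 -0.0383] z [-0.006   0.0147]
1 x pct max [-0.0415 -0.0409 -0.0395 -0.0393 -0.0392 -0.0364 -0.0364 -0.0352 -0.0329
 -0.0328 -0.0322 -0.0309] y [0.0372 0.0426] z [0.0025 0.0134]
wrist 3948
-1 x pct max [-0.0314 -0.0312 -0.0312 -0.0311 -0.0309 -0.0308 -0.0307 -0.0307 -0.0305
 -0.0305 -0.0305 -0.0304] y [-0.0453 -0.0366] z [-0.0114  0.0095]
1 x pct max [-0.0315 -0.0315 -0.0314 -0.0314 -0.0313 -0.0312 -0.0312 -0.0312 -0.0312
 -0.0304 -0.0304 -0.0299] y [0.0368 0.0456] z [-0.0114  0.009 ]
```

Call:
play_rows --increments '[{"dx": -0.008,"dy": 0.05,"dz": 0,"twist": -2,"grip": 88},{"dx": -0.016,"dy": 0.1,"dz": 0,"twist": -4,"grip": 88},{"dx": -0.0235,"dy": 0.149,"dz": 0,"twist": -5,"grip": 88},{"dx": -0.0235,"dy": 0.149,"dz": -0.01,"twist": -5,"grip": 88},{"dx": -0.0235,"dy": 0.149,"dz": -0.06,"twist": -5,"grip": 88},{"dx": -0.0235,"dy": 0.149,"dz": -0.11,"twist": -5,"grip": 88},{"dx": -0.0235,"dy": 0.149,"dz": -0.15,"twist": -5,"grip": 88},{"dx": -0.0235,"dy": 0.149,"dz": -0.175,"twist": -5,"grip": 88},{"dx": -0.0235,"dy": 0.149,"dz": -0.187,"twist": -5,"grip": 88},{"dx": -0.0235,"dy": 0.149,"dz": -0.187,"twist": -5,"grip": 88},{"dx": -0.0235,"dy": 0.149,"dz": -0.187,"twist": -5,"grip": 88}]'

```text
t: 13.78
tool_pos: [0.4778, 0.0715, 0.0548]
tool_rot: [-0.029, 0.706, 0.03, 0.707]
contact_force: [0.4, -0.5, 1.1]
width: 0.877
```

Run:
```python
from h import *
from scipy.spatial.transform import Rotation as R
s=env.state();t=s['tool_pos'];r=R.from_quat(s['tool_rot']).as_matrix(); print(t,np.degrees(np.arctan2(r[1,1],r[0,1])),s['contact_force'])
p,d,c=snap('wrist','w9.png'); W=cloud(d,c); L=(W-t)@r
k=masks(p)['orange']&(W[...,2]>.07)&(W[...,2]<.11); q=W[k]; print(cv2.minAreaRect((q[:,:2]*1000).astype(np.float32)),np.nanmedian(q[:,2]),np.nanmax(q[:,2]))
print(np.nanmin(L[k],0),np.nanmax(L[k],0))
```

```text
[0.4777922  0.07154675 0.05475659] 94.79129676700508 [ 0.40787448 -0.45753218  1.13628749]
((476.19287109375, 73.45358276367188), (78.09632110595703, 53.13523483276367), 4.720963001251221) 0.09602176690826006 0.09827206806641145
[-0.04355589 -0.0245604  -0.04041092] [-0.01562879  0.02860372  0.03765231]
```

View pics/w9.png

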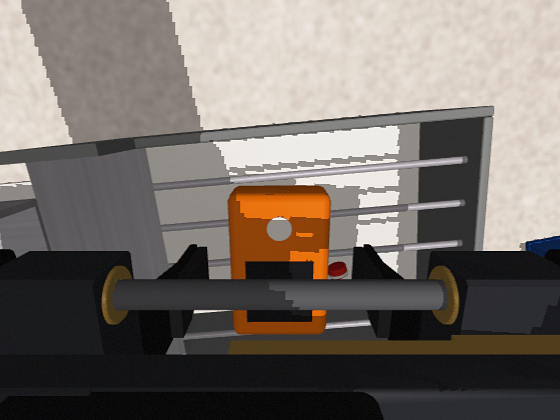

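The meter is centred between the fingers at (280,260), and a cap lies below at (337,269). I go down 11 mm and close.

Call:
play_rows --increments '[{"dx": 0,"dy": 0,"dz": -0.006,"twist": 0,"grip": 88},{"dx": 0,"dy": 0,"dz": -0.011,"twist": 0,"grip": 88},{"dx": 0,"dy": 0,"dz": -0.011,"twist": 0,"grip": 88},{"dx": 0,"dy": 0,"dz": -0.011,"twist": 0,"grip": 70},{"dx": 0,"dy": 0,"dz": -0.011,"twist": 0,"grip": 60},{"dx": 0,"dy": 0,"dz": -0.011,"twist": 0,"grip": 45},{"dx": 0,"dy": 0,"dz": -0.011,"twist": 0,"grip": 45},{"dx": 0,"dy": 0,"dz": -0.011,"twist": 0,"grip": 45},{"dx": 0,"dy": 0,"dz": -0.011,"twist": 0,"grip": 45},{"dx": 0,"dy": 0,"dz": -0.011,"twist": 0,"grip": 45}]' --squeeze 25

```text
t: 15.08
tool_pos: [0.477, 0.0717, 0.0428]
tool_rot: [-0.03, 0.706, 0.03, 0.706]
contact_force: [0.1, -0.1, 0.9]
width: 0.568
```

Call:
play_rows --increments '[{"dx": 0,"dy": 0,"dz": 0,"twist": 0,"grip": 40},{"dx": 0,"dy": 0,"dz": 0,"twist": 0,"grip": 40},{"dx": 0,"dy": 0,"dz": 0.01,"twist": 0,"grip": 40},{"dx": 0,"dy": 0,"dz": 0.025,"twist": 0,"grip": 40},{"dx": 0,"dy": 0,"dz": 0.045,"twist": 0,"grip": 40},{"dx": 0,"dy": 0,"dz": 0.07,"twist": 0,"grip": 40},{"dx": 0,"dy": 0,"dz": 0.09,"twist": 0,"grip": 40},{"dx": 0,"dy": 0,"dz": 0.1,"twist": 0,"grip": 40},{"dx": 0,"dy": 0,"dz": 0.1,"twist": 0,"grip": 40}]' --squeeze 30

```text
t: 16.2
tool_pos: [0.4773, 0.0718, 0.1434]
tool_rot: [-0.03, 0.706, 0.03, 0.707]
contact_force: [-0.4, 1.2, -1.7]
width: 0.574
```

Run:
```python
from h import *
from scipy.spatial.transform import Rotation as R
s=env.state();t=s['tool_pos'];r=R.from_quat(s['tool_rot']).as_matrix(); print(t,np.degrees(np.arctan2(r[1,1],r[0,1])),s['contact_force'],s['width'])
for n in ('scene','wrist'):
  p,d,c=snap(n,n+'10.png'); W=cloud(d,c); L=(W-t)@r
  k=masks(p)['orange']&(np.abs(L[...,0])<.08)&(abs(L[...,1])<.06)&(abs(L[...,2])<.06)
  q=W[k]; print(n,len(q),np.nanpercentile(L[k],[1,50,99],axis=0).round(4).tolist(), np.nanpercentile(q[:,2],[1,99]))
p,d,c=snap('top'); W=cloud(d,c); q=W[masks(p)['blue']&(W[...,2]<.03)&(W[...,1]>.2)&(W[...,1]<.45)]; print(cv2.minAreaRect((q[:,:2]*1000).astype(np.float32)))
for b,st,ce in blobs(masks(p)['red'],5): print(np.nanmedian(W[b],0))
```

```text
[0.47729367 0.07184611 0.14344615] 94.82628397591712 [-0.37069269  1.1503953  -1.73486558] 0.573520732000447
scene 263 [[-0.0551, -0.0241, -0.0352], [-0.0517, -0.001, 0.0349], [-0.0328, 0.0226, 0.0423]] [0.17628372 0.19855885]
wrist 9351 [[-0.054, -0.0234, -0.0398], [-0.0524, 0.0007, -0.0228], [-0.0335, 0.0248, 0.0296]] [0.17688699 0.1973949 ]
((532.8675537109375, 351.4181823730469), (149.95687866210938, 129.97015380859375), 16.676729202270508)
```

The meter is held level, with its underside about 27 mm above the reported TCP height. I carry it over the blue dish and turn 12° to line up.

Call:
play_rows --increments '[{"dx": 0.003,"dy": 0.015,"dz": 0.005,"twist": 1,"grip": 40},{"dx": 0.008,"dy": 0.04,"dz": 0.005,"twist": 2,"grip": 40},{"dx": 0.014,"dy": 0.07,"dz": 0.005,"twist": 3,"grip": 40},{"dx": 0.021,"dy": 0.105,"dz": 0.005,"twist": 5,"grip": 40},{"dx": 0.028,"dy": 0.14,"dz": 0.005,"twist": 7,"grip": 40},{"dx": 0.035,"dy": 0.175,"dz": 0.005,"twist": 9,"grip": 40},{"dx": 0.042,"dy": 0.21,"dz": 0.005,"twist": 10,"grip": 40},{"dx": 0.048,"dy": 0.24,"dz": 0.005,"twist": 11,"grip": 40},{"dx": 0.053,"dy": 0.265,"dz": 0.005,"twist": 12,"grip": 40},{"dx": 0.056,"dy": 0.2795,"dz": 0.005,"twist": 12,"grip": 40},{"dx": 0.056,"dy": 0.2795,"dz": 0.005,"twist": 12,"grip": 40},{"dx": 0.056,"dy": 0.2795,"dz": 0.0,"twist": 12,"grip": 40}]'

```text
t: 17.85
tool_pos: [0.5333, 0.3505, 0.1428]
tool_rot: [-0.103, 0.699, 0.103, 0.7]
contact_force: [-0.2, 0.4, -0.4]
width: 0.569
```

Call:
play_rows --increments '[{"dx": 0,"dy": 0,"dz": -0.02,"twist": 0,"grip": 40},{"dx": 0,"dy": 0,"dz": -0.05,"twist": 0,"grip": 40},{"dx": 0,"dy": 0,"dz": -0.08,"twist": 0,"grip": 40},{"dx": 0,"dy": 0,"dz": -0.11,"twist": 0,"grip": 40},{"dx": 0,"dy": 0,"dz": -0.13,"twist": 0,"grip": 40},{"dx": 0,"dy": 0,"dz": -0.145,"twist": 0,"grip": 40},{"dx": 0,"dy": 0,"dz": -0.152,"twist": 0,"grip": 40},{"dx": 0,"dy": 0,"dz": -0.157,"twist": 0,"grip": 40},{"dx": 0,"dy": 0,"dz": -0.157,"twist": 0,"grip": 40},{"dx": 0,"dy": 0,"dz": -0.157,"twist": 0,"grip": 40}]'

```text
t: 19.1
tool_pos: [0.5333, 0.3515, -0.0136]
tool_rot: [-0.103, 0.699, 0.104, 0.7]
contact_force: [0.4, -0.5, -1.0]
width: 0.573
```

Run:
```python
from h import *
s=env.state();t=s['tool_pos']; print(t,s['contact_force'],s['width'])
for n in ('scene','wrist'):
  p,d,c=snap(n,n+'11.png'); W=cloud(d,c)
  k=masks(p)['orange']&(W[...,2]<.06)&(np.hypot(W[...,0]-t[0],W[...,1]-t[1])<.07); q=W[k]
  print(n,len(q),np.nanpercentile(q,[1,50,99],axis=0).round(4).tolist(),np.nanmax(q[:,2]))
```

```text
[ 0.53331548  0.35147064 -0.01362325] [ 0.40707333 -0.46658311 -0.95844989] 0.5731091205852756
scene 242 [[0.4989, 0.3308, 0.019], [0.5648, 0.354, 0.037], [0.5781, 0.3818, 0.0419]] 0.042337337107950956
wrist 9381 [[0.4903, 0.3205, 0.0207], [0.512, 0.3453, 0.0394], [0.5655, 0.3804, 0.041]] 0.04187528689328271
```

Call:
play_rows --increments '[{"dx": 0,"dy": 0,"dz": -0.004,"twist": 0,"grip": 40},{"dx": 0,"dy": 0,"dz": -0.007,"twist": 0,"grip": 40},{"dx": 0,"dy": 0,"dz": -0.008,"twist": 0,"grip": 40},{"dx": 0,"dy": 0,"dz": -0.009,"twist": 0,"grip": 40},{"dx": 0,"dy": 0,"dz": -0.009,"twist": 0,"grip": 40}]'

```text
t: 19.82
tool_pos: [0.533, 0.3512, -0.0231]
tool_rot: [-0.103, 0.699, 0.103, 0.7]
contact_force: [-0.4, -0.1, 1.3]
width: 0.571
```

Call:
play_rows --increments '[{"dx": 0,"dy": 0,"dz": -0.001,"twist": 0,"grip": 40},{"dx": 0,"dy": 0,"dz": -0.001,"twist": 0,"grip": 40},{"dx": 0,"dy": 0,"dz": -0.001,"twist": 0,"grip": 40}]'

```text
t: 20.2
tool_pos: [0.533, 0.3513, -0.0231]
tool_rot: [-0.103, 0.7, 0.104, 0.699]
contact_force: [-5.5, -3.3, 10.6]
width: 0.572
```

Upward force is now 10.6 N, so the meter is on the dish floor. I release gently and retreat.

Call:
play_rows --increments '[{"dx": 0,"dy": 0,"dz": 0,"twist": 0,"grip": 60},{"dx": 0,"dy": 0,"dz": 0,"twist": 0,"grip": 66},{"dx": 0,"dy": 0,"dz": 0,"twist": 0,"grip": 72},{"dx": 0,"dy": 0,"dz": 0,"twist": 0,"grip": 72},{"dx": 0,"dy": 0,"dz": 0.01,"twist": 0,"grip": 72},{"dx": 0,"dy": 0,"dz": 0.03,"twist": 0,"grip": 72},{"dx": 0,"dy": 0,"dz": 0.07,"twist": 0,"grip": 72},{"dx": 0,"dy": 0,"dz": 0.12,"twist": 0,"grip": 72},{"dx": 0,"dy": 0,"dz": 0.17,"twist": 0,"grip": 72},{"dx": 0,"dy": 0,"dz": 0.22,"twist": 0,"grip": 72},{"dx": 0,"dy": 0,"dz": 0.25,"twist": 0,"grip": 72},{"dx": 0,"dy": 0,"dz": 0.25,"twist": 0,"grip": 72}]'

```text
t: 21.7
tool_pos: [0.5342, 0.3517, 0.2304]
tool_rot: [-0.102, 0.698, 0.105, 0.701]
contact_force: [0.3, 0.5, -0.2]
width: 0.721
```

Run:
```python
from h import *
s=env.state();t=s['tool_pos']; print(t,s['contact_force'],s['width'])
def rect(q): return cv2.minAreaRect((q[:,:2]*1000).astype(np.float32))
for n in ('wrist','top'):
  p,d,c=snap(n,n+'12.png'); W=cloud(d,c); M=masks(p)
  for k,yl,yh,zl,zh in(('orange',.2,.5,0,.06),('blue',.2,.48,-.01,.035),('green',-.5,-.2,-.01,.035),('blue',-.3,-.1,.1,.2),('blue',0,.1,.1,.15),('red',-.1,.3,-.05,.2)):
    q=W[M[k]&(W[...,1]>yl)&(W[...,1]<yh)&(W[...,2]>zl)&(W[...,2]<zh)&(W[...,0]>.3)&(W[...,0]<.8)]
    if len(q)>5: print(n,k,len(q),rect(q),np.percentile(q[:,2],[2,50,98]).round(4))
a=cv2.imread('pics/wrist12.png'); b=cv2.resize(cv2.imread('pics/top12.png')[130:340,80:480],(560,294))
cv2.imwrite('pics/v12.png',np.vstack([a[:300],b]))
```

```text
[0.53424796 0.35174455 0.23038954] [ 0.28398747  0.48550343 -0.19945803] 0.7206007768889087
wrist orange 1730 ((532.1388549804688, 352.02947998046875), (76.9539566040039, 48.30240249633789), 17.23200035095215) [0.0247 0.0301 0.0318]
wrist blue 9350 ((556.6412353515625, 368.1372985839844), (201.37608337402344, 145.95286560058594), 16.876705169677734) [0.0027 0.0045 0.023 ]
wrist red 107 ((491.5316467285156, 95.66849517822266), (76.04522705078125, 24.798961639404297), 62.8292121887207) [0.0127 0.0193 0.0221]
top orange 284 ((530.2467651367188, 349.6796875), (74.80648803710938, 46.38166046142578), 17.823822021484375) [0.025  0.0296 0.0341]
top blue 1664 ((533.00537109375, 351.2711181640625), (150.4632110595703, 128.59742736816406), 16.569765090942383) [-0.0013  0.004   0.0234]
top green 3236 ((485.7364807128906, -372.2056884765625), (130.28822326660156, 149.97601318359375), 79.64551544189453) [-0.0017  0.0034  0.0228]
top blue 277 ((527.9384155273438, -200.1505889892578), (98.85935974121094, 46.20782470703125), 8.806702613830566) [0.1264 0.131  0.135 ]
top blue 96 ((713.3900756835938, 50.53660583496094), (22.945112228393555, 24.590044021606445), 1.6784030199050903) [0.1245 0.1295 0.1328]
top red 21 ((495.7522888183594, 89.95597076416016), (70.58361053466797, 9.202001571655273), 62.43465042114258) [0.0095 0.0191 0.0229]
```

View pics/v12.png

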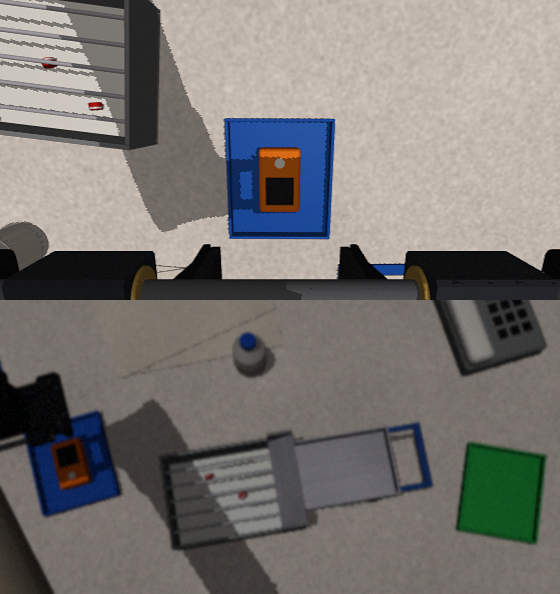

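The meter is flat in the middle of the blue dish at (280,180). Both caps are below the bars at (50,63) and (95,105), the tray is down and empty, and the green dish and bottle have not moved. I'm handing the job in.

```bash
python3 -c "
from station import env
print(env.finish_job())"
```

```text
the job is handed in; nothing more can be done
None
```

The job is done and handed in at about 22 s of the 58 s allowed. I lifted the tray by its handle to about 1.0 rad, lowered it while still holding the handle, then moved the meter from the bars into the blue dish.

**Last checks:**
- **Meter:** it lies flat and screen up in the middle of the blue dish. Its top is at 30 mm, which is the 4 mm dish floor plus its 26 mm thickness.
- **Caps:** both are under the bars, at about z = 19 mm.
- **Tray:** it is down and empty, with the handle back at its starting height.
- **Other things:** the green dish and the bottle are where they started, within about 1 mm. The blue dish did not move either.
- **Robot:** the gripper is touching nothing.

**What disagreed:** the reported TCP lies about 27–30 mm beyond the real fingertips, as measured with the scene and wrist cameras. Because of this the first attempt on the handle closed just above the bar, with no force. I corrected all later heights for the offset. The largest force I read was about 15 N while lifting the tray, and about 11 N upward when the meter touched down.

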